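Stir a fresh cedar bead into the hallway scent bowl

ROBOT

A 6-joint arm with a two-finger parallel gripper is mounted at the origin on the work surface. World frame = base frame: x ahead of the robot, y to its left, z up, the work surface at z = 0. Lengths are in mm, angles in rad, forces in N, time in s.
With the tool pointing down it reaches from about 325 to 775 mm from the base axis. Payload 9.3 kg.
Tool frame: the origin (TCP) lies between the finger pads; the fingertips stand 19 mm ahead of it and the grasp point (between the pads) is the TCP; z points along the fingers, y is the direction in which the jaws open and shut (so a half turn about z gives the same grasp; the last joint's range is limited). The gripper opens to 85 mm and grips with 20 to 120 N. Pads are 22 mm wide; open, the fingers measure 114 mm over their backs; the gripper's body (76 mm by 85 mm) begins 54 mm behind the grasp point. The pads swing forward as they close: fully open they stand 13 mm farther back than shut.
Start: joints at [1.003, 0.259, 0.021, 1.334, 0, 1.418], TCP at [221.655, 503.355, 250.279] pointing down, gripper open.
Joint ranges: [-3.04, 3.04], [-0.91, 1.82], [-1.04, 1.36], [-1.92, 1.95], [-1.52, 1.45], [-3.14, 3.14]. Speed limits (rad/s): [2.22, 2.22, 2.79, 3.14, 3.14, 3.14].

INTERFACE

Orientations are given as [roll, pitch, yaw] about the fixed x, y, z axes, in that order (R = Rz(yaw) Ry(pitch) Rx(roll)).
In Python, from plant import status, optics, job, silhouettes gives the robot as it stands.
- The arm moves only by the tool play_rows, never from a script. Its argument "motion" is a list of rows, each a list of 7 numbers: the shift along the tool's x, y, z in cm, then the turn, a rotation vector about the tool's x, y, z in degrees, then the closure, from -1 (fully open) to 1 (shut). In form: [[x, y, z, rx, ry, rz, hand], ...]. A call has 1 to 12 rows; each row is the pose to reach, as a shift and turn from the pose commanded when the call began, along the tool's axes at that moment; what a row does not reach only later rows make up. A row lasts 1/10 s, in which the tool goes at most 50 mm and 8.59 degrees, less where a joint would pass 70% of its speed; a pose out of reach is approached as far as the arm can. A call with a gripper value outside its range is refused whole. The fingers move at their own pace and stop on an object; "grip_force" is the grip in N (left out, the last holds). Time passes only in rows, so rows that repeat a pose let the fingers close. It gives the time, the measured TCP pose, the force and the opening at its end, in the units of the state.
- status.get_obs(): the state, without advancing time (a new reading comes with each control period).
- optics.snapshot(name): name is "scene" or "top" or "wrist"; returns a dict with "color" (384x512x3 uint8, red, green, blue), "camera_matrix" (3x3 intrinsics, pixels), "R" (3x3) and "t" (3): a world point X has camera coordinates R X + t. Camera axes: x right, y down, z forward; pixel columns grow to the right and rows downward; lengths in mm; the calibration is good to about 2 mm. A picture is of the moment at which its call begins. There is no depth.
- job.hand_in(): hands the job in, once; it reports no verdict.
Trained networks look in the newest picture that a camera, given by its name, has taken for a name from the list of things; names that differ only in an ending like _2 or _b are one class to them, and where a whole thing is asked for, a point or a joint stands for the part that bears it (a point fixed in the world has none). Each returns a list of dicts, best first, with "confidence" (0 to 1); they miss things now and then, are a little off and sometimes report something else, mostly with a low value. They report only what shows in the picture. A call takes as long as a camera call.
- silhouettes(label, camera): "mask" (384x512 bool, what is visible of it) and "xy" ([column, row] in pixels, amid what is visible of it).
The state is a dict: "time": time; "joints": joint angles; "joint_vel": joint speeds; "joint_torque": joint torques, N m; "tool_pos": TCP position; "ee_rot": TCP orientation; "wrist_force": force on the tool from outside, world axes, zero at the start; "torque": the same for the moment, N m; "grip_width": finger opening in mm.
Only numpy, scipy, OpenCV 4.12 (cv2) and the standard library are available. Lean on these libraries where they do the work, as an engineer would, in place of code of your own. Each camera call takes 0.05 s, during which the arm holds its last target. There are 200 camera calls.

TASK

Freshen the hallway scent bowl: lower the freshly oiled dark cedar bead from the cork coaster into the white bowl, then take the wooden stirring stick from its spring clip on the rail, reach down among the beads with its foot and stir round for three full turns, either way, so that the pale beads are driven round the bowl and well moved from where they lay. Then push the stick back upright into its own clip at the height it had, and let go. Drop nothing from a height, keep every bead in the bowl, leave the bowl in its place, and do not disturb the red level, the pencil, the tack lifter or the box of picture hooks.

Things in the scene. Friction and masses are not known exactly. Their poses are not given: they have to be found in the camera images.
- fresh_bead: The fresh bead: a dark red-brown turned cedar bead, 30 mm across and 28 mm tall, ends bevelled to 16 mm flats, drilled through; 14 g. It stands on one flat end on a cork coaster (90 mm square, 4 mm thick, fixed). Origin: centre of its underside; z along its bore, up at the start.
- fresh_bead_center (a point): Centre of the fresh bead, 14 mm above its underside.
- bowl: White ceramic bowl, loose on the table, about 0.8 kg, 172 mm across the rim and 62 mm high, walls 5 mm. Flat inner floor about 112 mm across, 8 mm above the table; sides slope outwards to an opening of 162 mm. Holds six pale beads in one layer in a loose ring about 40 mm from the centre. Origin: centre of its underside; z up. Its x and y axes start parallel to the world's.
- stick: Stirring stick: plain beech rod, 14 mm in diameter, 220 mm long, about 28 g, rounded foot (7 mm radius), two dark rings near the top. It starts upright in its clip, foot 40 mm and top 260 mm above the table, gripped by the clip about 95 mm above its foot; the rod above the clip is free to be taken from above. Origin: lowest point of the foot; z along the rod to the top.
- stick_tip (a point): The lowest point of the stick's foot. Carried round some 30 mm from the bowl's centre, close over its floor, the foot drives the beads along the wall; nearer the centre it passes inside them.
- stick_hold (a point): The point on the stick's axis 95 mm above its foot, where the clip holds it at the start.
- stick_clip_seat (a point): Middle of the stick's clip: the point on the seated rod's axis at the clip's mid height, 135 mm above the table. Its -y axis points level straight out of the clip's mouth, away from the wall; its x axis runs along the rail. The rod's axis here is 30 mm from the wall's face.
- stick_clip: The stick's clip, fixed on the rail: two sprung steel jaws 26 mm high on a black carrier. The rod is pulled straight out along -y, or pushed in along +y, with about 5 to 10 N. The jaws' flared lips reach 16 mm out from the seated rod's axis and guide in a rod that is up to 4 mm off sideways. Origin: on the rail's face at the clip's mid height; axes as for the seat.
- half_wall: Low plastered half wall to the robot's left, fixed, standing along x, oak cap 125 mm wide with its top 180 mm above the table. An aluminium rail (36 mm high, 15 mm deep, mid height 135 mm) runs along the face that looks to the robot's work area. Origin: on that face at table height; -y points out of the face, x runs along the wall.
- level: Bystander: red plastic torpedo level, 230 x 46 x 22 mm, upright in its own clip on the rail, 80 mm or more from the next tool; its top is 250 mm above the table. Origin: centre of its lower end.
- pencil: Bystander: yellow wooden pencil, 8 mm thick, 175 mm long, upright in its own clip on the rail, point down; its top is 225 mm above the table. Origin: its point.
- tack_lifter: Bystander: steel tack lifter with a dark wooden handle 24 mm thick, upright in its own clip at the rail's far end (away from the robot), 190 mm long, its top about 202 mm above the table. Origin: centre of its lower end.
- hook_box: Bystander: open cardboard box of chrome picture hooks, 66 x 92 x 34 mm, on the table beyond the bowl. Origin: centre of its underside.
- bead1_center (a point): Centre of pale bead 1 of six in the bowl: faded light wood, same shape and size as the fresh bead, 12 g.
- bead2_center (a point): Centre of pale bead 2 of six in the bowl: faded light wood, same shape and size as the fresh bead, 12 g.
- bead3_center (a point): Centre of pale bead 3 of six in the bowl: faded light wood, same shape and size as the fresh bead, 12 g.
- bead4_center (a point): Centre of pale bead 4 of six in the bowl: faded light wood, same shape and size as the fresh bead, 12 g.
- bead5_center (a point): Centre of pale bead 5 of six in the bowl: faded light wood, same shape and size as the fresh bead, 12 g.
- bead6_center (a point): Centre of pale bead 6 of six in the bowl: faded light wood, same shape and size as the fresh bead, 12 g.

How it is judged (in metres and radians):
On the way, in this order (a step that is already met when the one before it is completed fails the run):
1. the fresh bead lies in the bowl, let go of (horizontal distance between fresh_bead_center and bowl below 0.078 m and z of fresh_bead_center in the frame of bowl between 0 and 0.07 m and contact force between the fingers and fresh_bead below 0.05 N), for 0.2 s.
2. the stick is held and out of its clip, 50 mm or more away from its seat (contact force between the fingers and stick above 0.5 N and horizontal distance between stick_tip and stick_clip_seat above 0.05 m), for 0.1 s.
3. the held stick's foot, down among the beads less than 22 mm above the bowl's floor, is at the bowl's far side (14 mm or more from its centre, away from the robot) (z of stick_tip in the frame of bowl below 0.03 m and horizontal distance between stick_tip and bowl below 0.07 m and contact force between the fingers and stick above 0.5 N and x of stick_tip in the frame of bowl above 0.014 m and y of stick_tip in the frame of bowl between -0.014 and 0.014 m), for 0.02 s.
4. the foot, still down, comes round to the near side (z of stick_tip in the frame of bowl below 0.03 m and horizontal distance between stick_tip and bowl below 0.07 m and contact force between the fingers and stick above 0.5 N and x of stick_tip in the frame of bowl below -0.014 m and y of stick_tip in the frame of bowl between -0.014 and 0.014 m), for 0.02 s.
5. the foot, still down, comes round to the left side (z of stick_tip in the frame of bowl below 0.03 m and horizontal distance between stick_tip and bowl below 0.07 m and contact force between the fingers and stick above 0.5 N and y of stick_tip in the frame of bowl above 0.014 m and x of stick_tip in the frame of bowl between -0.014 and 0.014 m), for 0.02 s.
6. the foot, still down, comes round to the right side (z of stick_tip in the frame of bowl below 0.03 m and horizontal distance between stick_tip and bowl below 0.07 m and contact force between the fingers and stick above 0.5 N and y of stick_tip in the frame of bowl below -0.014 m and x of stick_tip in the frame of bowl between -0.014 and 0.014 m), for 0.02 s.
7. the foot, still down, comes round to the far side again: two full turns, either way round (all of step 3), for 0.02 s.
At the end, for the whole second after the job is handed in: The stick rests in its clip: first held point within 5 mm sideways of the seat, upright within 0.12 rad, foot 20 to 60 mm up. The fresh bead, at rest, and six pale ones lie in the bowl, level and within 30 mm of its start; four or more pale beads lie 12 mm or more from their starts ((distance of each of bead1_center, bead2_center, bead3_center, bead4_center from where it was at the start of the episode above 0.012 m or distance of each of bead1_center, bead2_center, bead3_center, bead5_center from where it was at the start of the episode above 0.012 m or distance of each of bead1_center, bead2_center, bead3_center, bead6_center from where it was at the start of the episode above 0.012 m or distance of each of bead1_center, bead2_center, bead4_center, bead5_center from where it was at the start of the episode above 0.012 m or distance of each of bead1_center, bead2_center, bead4_center, bead6_center from where it was at the start of the episode above 0.012 m or distance of each of bead1_center, bead2_center, bead5_center, bead6_center from where it was at the start of the episode above 0.012 m or distance of each of bead1_center, bead3_center, bead4_center, bead5_center from where it was at the start of the episode above 0.012 m or distance of each of bead1_center, bead3_center, bead4_center, bead6_center from where it was at the start of the episode above 0.012 m or distance of each of bead1_center, bead3_center, bead5_center, bead6_center from where it was at the start of the episode above 0.012 m or distance of each of bead1_center, bead4_center, bead5_center, bead6_center from where it was at the start of the episode above 0.012 m or distance of each of bead2_center, bead3_center, bead4_center, bead5_center from where it was at the start of the episode above 0.012 m or distance of each of bead2_center, bead3_center, bead4_center, bead6_center from where it was at the start of the episode above 0.012 m or distance of each of bead2_center, bead3_center, bead5_center, bead6_center from where it was at the start of the episode above 0.012 m or distance of each of bead2_center, bead4_center, bead5_center, bead6_center from where it was at the start of the episode above 0.012 m or distance of each of bead3_center, bead4_center, bead5_center, bead6_center from where it was at the start of the episode above 0.012 m) and horizontal distance between stick_hold and stick_clip_seat below 0.005 m and angle between stick's own z axis and vertical below 0.12 rad and height (world z) of stick_tip between 0.02 and 0.06 m and linear speed of stick below 0.02 m/s and distance of bowl from where it was at the start of the episode below 0.03 m and angle between bowl's own z axis and vertical below 0.05 rad and linear speed of fresh_bead below 0.05 m/s and horizontal distance between each of fresh_bead_center, bead1_center, bead2_center, bead3_center, bead4_center, bead5_center, bead6_center and bowl below 0.078 m and z of fresh_bead_center in the frame of bowl between 0 and 0.07 m and z of bead1_center in the frame of bowl between 0 and 0.07 m and z of bead2_center in the frame of bowl between 0 and 0.07 m and z of bead3_center in the frame of bowl between 0 and 0.07 m and z of bead4_center in the frame of bowl between 0 and 0.07 m and z of bead5_center in the frame of bowl between 0 and 0.07 m and z of bead6_center in the frame of bowl between 0 and 0.07 m); the robot touches nothing.
It fails at once if the red level, the pencil, the tack lifter or the box of picture hooks is shifted by 20 mm or more (distance of any of level, pencil, tack_lifter, hook_box from where it was at the start of the episode above 0.02 m).
It fails at once if the bowl is shoved 40 mm or more, or tipped (distance of bowl from where it was at the start of the episode above 0.04 m or angle between bowl's own z axis and vertical above 0.25 rad).
It fails at once if a pale bead leaves the bowl ((horizontal distance between bead1_center and bowl above 0.1 m or height (world z) of bead1_center above 0.11 m) or (horizontal distance between bead2_center and bowl above 0.1 m or height (world z) of bead2_center above 0.11 m) or (horizontal distance between bead3_center and bowl above 0.1 m or height (world z) of bead3_center above 0.11 m) or (horizontal distance between bead4_center and bowl above 0.1 m or height (world z) of bead4_center above 0.11 m) or (horizontal distance between bead5_center and bowl above 0.1 m or height (world z) of bead5_center above 0.11 m) or (horizontal distance between bead6_center and bowl above 0.1 m or height (world z) of bead6_center above 0.11 m)).
It fails at once if the fresh bead is dropped from a height (it falls free at over 1.25 m/s, some 80 mm) (contact force between the fingers and fresh_bead below 0.01 N and linear speed of fresh_bead above 1.25 m/s).
It fails at once if the stick is dropped or thrown (free at over 1.2 m/s) (contact force between the fingers and stick below 0.01 N and linear speed of stick above 1.2 m/s).
It also fails if it takes over 72 s, if anything falls off the work surface, if the arm or the gripper's body presses on something with over 40 N, if the wrist force passes 120 N, or if a joint passes its speed limit or range.

## Working session

There is one attempt and no reset: what is moved stays moved. The work goes in short steps, Python scripts to look and compute and a tool call to move; the robot and the scene stay as the last step left them, time stands still between calls to the robot, and variables do not carry over. Pictures are saved under pics/ and viewed, about 8 in all and at most 12, crops included, and the job is handed in when it is done.

Besides the shell and the picture viewer there is one more tool, called after "Request:" in YAML: its name, and indented under it one key for each argument. play_rows: Moves the arm, as the interface text tells. Its arguments: {"type":"object","properties":{"motion":{"type":"array","items":{"type":"array","items":{"type":"number"}}},"grip_force":{"type":"number"}},"required":["motion"]}

```bash
mkdir -p pics; cat > h.py <<'E'
import numpy as np, cv2
from plant import status, optics, job, silhouettes
def ray(s,px):
    d=s["R"].T@np.linalg.inv(s["camera_matrix"])@np.array([px[0],px[1],1.0]); c=-s["R"].T@s["t"]; return c,d/np.linalg.norm(d)
def at_z(s,px,z):
    c,d=ray(s,px); return c+d*(z-c[2])/d[2]
def at_y(s,px,y):
    c,d=ray(s,px); return c+d*(y-c[1])/d[1]
def proj(s,X):
    p=s["camera_matrix"]@(s["R"]@np.array(X,float)+s["t"]); return p[:2]/p[2]
def tri(rs):
    A=0;b=0
    for c,d in rs:
        P=np.eye(3)-np.outer(d,d);A=A+P;b=b+P@c
    return np.linalg.solve(A,b)
E
python3 - <<'E'
from h import *
np.set_printoptions(precision=1,suppress=True)
o=status.get_obs();print(o)
S={}
for c in("scene","top","wrist"):
    s=S[c]=optics.snapshot(c);cv2.imwrite(f"pics/{c}0.png",s["color"][:,:,::-1]);print(c,-s["R"].T@s["t"],s["R"][2])
    for n in["fresh_bead","bowl","stick","stick_clip","level","pencil","tack_lifter","hook_box","bead1_center"]:
        r=silhouettes(n,c)
        for q in r[:7 if n[:4]=="bead" else 1]:
            m=q["mask"];ys,xs=np.nonzero(m);print(n,round(q["confidence"],2),np.array(q["xy"]),[xs.min(),xs.max(),ys.min(),ys.max()],m.sum())
cv2.imwrite("pics/a.png",np.hstack([cv2.resize(S[c]["color"],(400,300)) for c in("scene","wrist")])[:,:,::-1])
E
```

```text
{'time': 0.0, 'joints': array([ 1. ,  0.3,  0. ,  1.3, -0. ,  1.4]), 'joint_vel': array([-0., -0.,  0., -0.,  0., -0.]), 'joint_torque': array([ -0. , -55.6,  34.5,   0. ,  -0. ,  -0. ]), 'tool_pos': array([221.5, 503.1, 249.7]), 'ee_rot': array([-3.1, -0. ,  2.7]), 'wrist_force': array([-0.4,  0.5,  0.6]), 'torque': array([ 0. , -0.1, -0. ]), 'grip_width': 85.76615326928518}
scene [1187.9 -319.6  699.8] [-0.7  0.4 -0.6]
fresh_bead 0.54 [136.9 230. ] [np.int64(131), np.int64(143), np.int64(222), np.int64(233)] 121
bowl 0.85 [207.6 195.3] [np.int64(173), np.int64(236), np.int64(175), np.int64(225)] 1986
stick 0.61 [315.1 109.2] [np.int64(310), np.int64(320), np.int64(83), np.int64(148)] 282
stick_clip 0.41 [312.4 119.8] [np.int64(308), np.int64(320), np.int64(118), np.int64(127)] 97
level 0.87 [329.9 131.7] [np.int64(319), np.int64(342), np.int64(98), np.int64(171)] 1085
pencil 0.66 [355.6 140. ] [np.int64(350), np.int64(361), np.int64(122), np.int64(172)] 100
tack_lifter 0.86 [375.9 166.4] [np.int64(366), np.int64(386), np.int64(145), np.int64(204)] 375
hook_box 0.96 [284.5 263.9] [n
[... 578 characters left out ...]
91
stick_clip 0.53 [120.1 260.7] [np.int64(114), np.int64(125), np.int64(251), np.int64(259)] 10
level 0.95 [119.1 217.8] [np.int64(103), np.int64(142), np.int64(215), np.int64(224)] 370
pencil 0.38 [239.  134.3] [np.int64(223), np.int64(256), np.int64(121), np.int64(145)] 791
tack_lifter 0.56 [119.6 147.1] [np.int64(112), np.int64(133), np.int64(141), np.int64(155)] 162
hook_box 0.89 [239.4 134.6] [np.int64(223), np.int64(256), np.int64(120), np.int64(145)] 828
bead1_center 0.38 [271.  216.3] [np.int64(267), np.int64(275), np.int64(209), np.int64(216)] 62
wrist [144.8 538.  373.9] [ 0.3 -0.1 -0.9]
bead1_center 0.43 [141.9 174.8] [np.int64(0), np.int64(333), np.int64(0), np.int64(361)] 80187
```

View pics/top0.png

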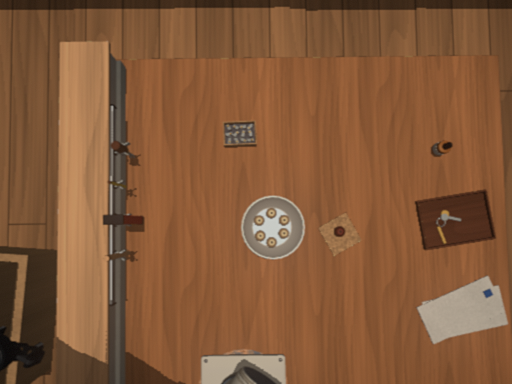

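View pics/a.png

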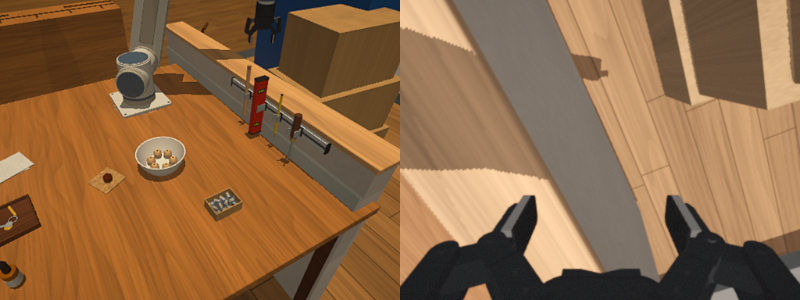

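```bash
python3 - <<'E'
from h import *
np.set_printoptions(precision=1,suppress=True)
t=optics.snapshot("top");s=optics.snapshot("scene")
print(t["camera_matrix"],s["camera_matrix"]);o=status.get_obs();print(o['ee_rot'],o['joints'])
print("bead top",at_z(t,(339,231),14)); print("bowl",at_z(t,(273.5,227),62))
print("box",at_z(t,(239.5,132.5),34))
for n,z in(("fresh_bead",14),("bead1_center",22)):
    for c,S in(("top",t),("scene",s)):
        for q in silhouettes(n,c)[:7]:
            ys,xs=np.nonzero(q["mask"]);p=(xs.mean(),ys.mean());print(n,c,round(q["confidence"],2),np.array(p),at_z(S,p,z))
q=silhouettes("stick","scene")[0]["mask"];ys,xs=np.nonzero(q)
for r in(83,86,90,95,100,105,110,115): print(r,xs[ys==r].min() if (ys==r).any() else None,xs[ys==r].max() if (ys==r).any() else None)
a=cv2.resize(t["color"][190:300,95:145],None,fx=5.4,fy=5.4,interpolation=cv2.INTER_CUBIC)
b=cv2.resize(s["color"][70:210,290:400],None,fx=4.2,fy=4.2,interpolation=cv2.INTER_CUBIC)
h=min(a.shape[0],b.shape[0]);cv2.imwrite("pics/b.png",np.hstack([a[:h],b[:h]])[:,:,::-1])
E
```

```text
[[496.1   0.  246.2]
 [  0.  496.1 188.5]
 [  0.    0.    1. ]] [[370.7   0.  250.9]
 [  0.  370.7 189.2]
 [  0.    0.    1. ]]
[-3.1  0.   2.7] [ 1.   0.3  0.   1.3 -0.   1.4]
bead top [ 451.  -273.1   14. ]
bowl [464.9 -87.5  62. ]
box [728.3   1.3  34. ]
fresh_bead top 0.49 [339.1 231.2] [ 450.5 -273.5   14. ]
fresh_bead scene 0.62 [136.8 227.1] [ 447.9 -272.    14. ]
fresh_bead scene 0.24 [204.1 197.5] [425.6 -74.2  14. ]
bead1_center top 0.38 [270.8 212.6] [504.6 -83.2  22. ]
bead1_center scene 0.67 [197.8 212.2] [ 481.5 -115.    22. ]
bead1_center scene 0.55 [211.3 211.9] [498.2 -83.1  22. ]
83 228 328
86 231 333
90 236 340
95 242 349
100 248 357
105 254 365
110 260 374
115 266 382
```

View pics/b.png

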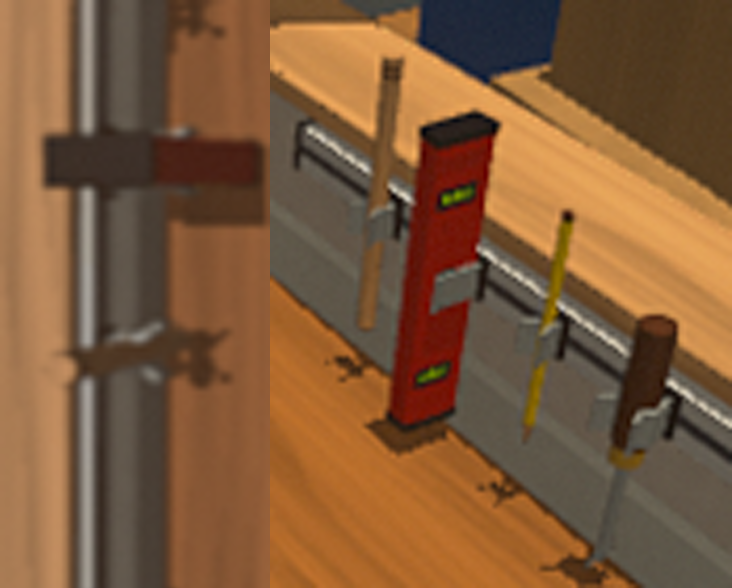

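```bash
python3 - <<'E'
from h import *
np.set_printoptions(precision=1,suppress=True)
t=optics.snapshot("top");s=optics.snapshot("scene")
print(at_z(s,(319.3,84.7),260),at_z(s,(313.1,147.8),40),at_z(t,(107.5,257.6),260))
print(tri([ray(s,(319.3,84.7)),ray(t,(107.5,257.6))]))
for c,d in((346,255),):pass
print("level top",at_z(t,(123.5,219.5),250)[:2])
# wall face in top: base edge 
print("wallface",at_z(t,(126,300),0),at_z(t,(109,300),180))
# orbit poses
o=status.get_obs();print(o['ee_rot'],o['joints'],o['tool_pos'],o['time'])
E
```

```text
[415.9 301.4 260. ] [402.8 313.7  40. ] [402.3 304.7 260. ]
[403.1 308.7 253. ]
level top [488.7 271. ]
wallface [266.6 323.3   0. ] [294.5 322.2 180. ]
[-3.1  0.   2.7] [ 1.   0.3  0.   1.3 -0.   1.4] [221.6 503.3 250.3] 1.95
```

Request:
play_rows:
  motion:
    - [0,0,-5,0,0,-6,-1]
    - [0,0,-8,0,0,-14,-1]
    - [-4,-4,-8,0,0,-23.8,-1]
    - [-52.1,-61.8,-8,0,0,-23.8,-1]
    - [-52.1,-61.8,-8,0,0,-23.8,-1]
    - [-52.1,-61.8,-8,0,0,-23.8,-1]
    - [-52.1,-61.8,-8,0,0,-23.8,-1]
    - [-52.1,-61.8,-8,0,0,-23.8,-1]
    - [-52.1,-61.8,-8,0,0,-23.8,-1]
    - [-52.1,-61.8,-8,0,0,-23.8,-1]
    - [-52.1,-61.8,-8,0,0,-23.8,-1]
    - [-52.1,-61.8,-8,0,0,-23.8,-1]
  grip_force: 30

```text
time: 3.15
tool_pos: [363.5, 24.1, 330.7]
ee_rot: [-3.141, 0.001, -3.141]
wrist_force: [1.0, 0.3, 0.2]
grip_width: 85.3
```

Request:
play_rows:
  motion:
    - [-8.5,-29.0,8,0,0,0,-0.5]
    - [-8.5,-29.0,8,0,0,0,-0.5]
    - [-8.5,-29.0,8,0,0,0,-0.5]
    - [-8.5,-29.0,8,0,0,0,-0.5]
    - [-8.5,-29.0,14,0,0,0,-0.5]
    - [-8.5,-29.0,16,0,0,0,-0.5]
    - [-8.5,-29.0,18,0,0,0,-0.3]
    - [-8.5,-29.0,18,0,0,0,-0.3]
    - [-8.5,-29.0,18,0,0,0,-0.3]
    - [-8.5,-29.0,18,0,0,0,-0.3]

```text
time: 4.15
tool_pos: [448.7, -263.7, 150.8]
ee_rot: [3.141, -0.0, -3.141]
wrist_force: [0.4, -0.1, 0.8]
grip_width: 55.8
```

```bash
cat >> h.py <<'E'
E
python3 - <<'E'
from h import *
np.set_printoptions(precision=1,suppress=True)
o=status.get_obs();print(o['tool_pos'],o['ee_rot'],o['grip_width'],o['joint_vel'])
w=optics.snapshot("wrist");cv2.imwrite("pics/w1.png",w["color"][:,:,::-1])
print(-w["R"].T@w["t"],w["R"][2],proj(w,o['tool_pos']))
for q in silhouettes("fresh_bead","wrist")[:3]:
    ys,xs=np.nonzero(q["mask"]);p=(xs.mean(),ys.mean());print(q["confidence"],p,len(xs),at_z(w,p,18))
E
```

```text
[ 448.7 -263.7  150.8] [ 3.1 -0.  -3.1] 55.79776375500497 [ 0. -0.  0.  0.  0.  0.]
[ 364.8 -263.1  274.4] [ 0.3  0.  -0.9] [255.5 269.9]
0.75 (np.float64(248.80641592920355), np.float64(190.81858407079645)) 904 [ 452.4 -270.5   18. ]
```

View pics/w1.png

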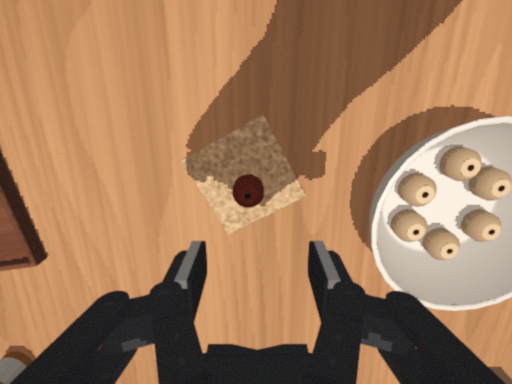

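Request:
play_rows:
  motion:
    - [-0.2,-0.75,4,0,0,0,-0.3]
    - [-0.2,-0.75,8,0,0,0,-0.3]
    - [-0.2,-0.75,10.5,0,0,0,-0.3]
    - [-0.2,-0.75,11.5,0,0,0,-0.3]
    - [-0.2,-0.75,12.4,0,0,0,-0.3]
    - [-0.2,-0.75,12.4,0,0,0,0.0]
    - [-0.2,-0.75,12.4,0,0,0,0.7]
    - [-0.2,-0.75,12.4,0,0,0,0.7]
    - [-0.2,-0.75,12.4,0,0,0,0.7]
    - [-0.2,-0.75,12.4,0,0,0,0.7]
  grip_force: 30

```text
time: 5.25
tool_pos: [451.4, -271.7, 27.6]
ee_rot: [-3.14, 0.002, -3.141]
wrist_force: [-0.5, 1.7, 7.7]
grip_width: 28.0
```

Request:
play_rows:
  motion:
    - [0,0,-2,0,0,0,0.7]
    - [0,0,-7,0,0,0,0.7]
    - [0,0,-12.3,0,0,0,0.7]
    - [-0.5,5,-12.3,0,0,0,0.7]
    - [-1,9,-12.3,0,0,0,0.7]
    - [-1.4,14,-12.3,0,0,0,0.7]
    - [-1.4,17,-12.3,0,0,0,0.7]
    - [-1.4,18.4,-12.3,0,0,0,0.7]
    - [-1.4,18.4,-12.3,0,0,0,0.7]
    - [-1.4,18.4,-12.3,0,0,0,0.7]

```text
time: 6.25
tool_pos: [465.0, -87.9, 149.6]
ee_rot: [-3.141, 0.001, -3.141]
wrist_force: [0.4, 0.2, -0.3]
grip_width: 27.7
```

```bash
python3 - <<'E'
from h import *
np.set_printoptions(precision=1,suppress=True)
o=status.get_obs();print(o['tool_pos'],o['ee_rot'],o['grip_width'])
w=optics.snapshot("wrist");cv2.imwrite("pics/w2.png",w["color"][:,:,::-1])
for q in silhouettes("bowl","wrist")[:2]:
    ys,xs=np.nonzero(q["mask"]);print("bowl",q["confidence"],[xs.min(),xs.max(),ys.min(),ys.max()])
print("rim proj",[proj(w,(465+81*np.cos(a),-87.5+81*np.sin(a),62)) for a in np.arange(0,6.28,np.pi/2)])
B=[]
for q in silhouettes("bead1_center","wrist")[:9]:
    ys,xs=np.nonzero(q["mask"]);p=(xs.mean(),ys.mean());B.append(at_z(w,p,23));print(round(q["confidence"],2),np.array(p),len(xs),B[-1])
E
```

```text
[465.  -87.9 149.6] [-3.1  0.  -3.1] 27.745995356124123
bowl 0.49 [np.int64(341), np.int64(373), np.int64(360), np.int64(383)]
rim proj [array([256.5, 290.7]), array([359.6, 205. ]), array([256.6,  96.3]), array([153.5, 204.8])]
0.93 [263.3 223.6] 503 [499.7 -81.1  23. ]
```

View pics/w2.png

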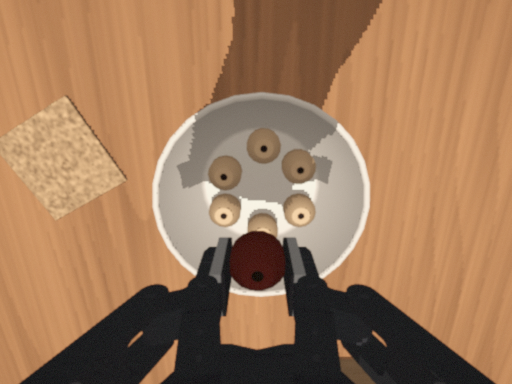

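Request:
play_rows:
  motion:
    - [0,0.4,4,0,0,0,0.7]
    - [0,0.4,8,0,0,0,0.7]
    - [0,0.4,9.2,0,0,0,0.7]
    - [0,0.4,9.7,0,0,0,0.7]
    - [0,0.4,9.7,0,0,0,0.7]
    - [0,0.4,9.7,0,0,0,0.1]
    - [0,0.4,9.7,0,0,0,0.1]
    - [0,0.4,9.7,0,0,0,0.1]
    - [0,0.4,8.5,0,0,0,0.1]
    - [0,0.4,4,0,0,0,0.1]
    - [0,0.4,-1,0,0,0,0]
    - [0,0.4,-2,0,0,0,0]
  grip_force: 30

```text
time: 7.6
tool_pos: [466.6, -84.0, 174.7]
ee_rot: [-3.139, 0.008, -3.141]
wrist_force: [1.0, -0.5, -0.5]
grip_width: 42.8
```

```bash
python3 - <<'E'
from h import *
np.set_printoptions(precision=1,suppress=True)
o=status.get_obs();print(o['tool_pos'],o['ee_rot'],o['grip_width'])
w=optics.snapshot("wrist");cv2.imwrite("pics/w3.png",w["color"][:,:,::-1])
q=silhouettes("fresh_bead","wrist")[:2]
for k in q:
    ys,xs=np.nonzero(k["mask"]);p=(xs.mean(),ys.mean());print(k["confidence"],p,at_z(w,p,24))
print("rim outer proj",[proj(w,(465+86*np.cos(a),-84+86*np.sin(a),61)) for a in np.arange(0,6.28,np.pi/2)])
E
```

```text
[466.6 -84.  174.7] [-3.1  0.  -3.1] 42.830654428830705
0.81 (np.float64(257.91994572591585), np.float64(179.876526458616)) [466.1 -82.6  24. ]
rim outer proj [array([256.4, 275. ]), array([355.5, 191.3]), array([256.4,  85.7]), array([157.4, 191. ])]
```

View pics/w3.png

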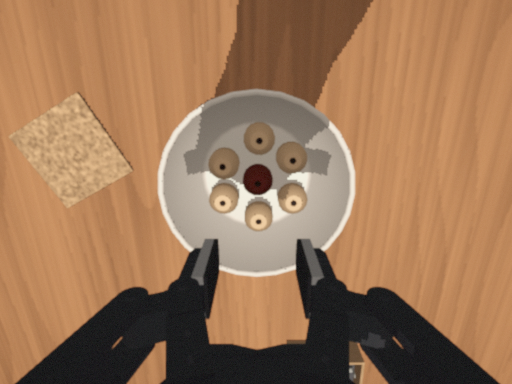

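Request:
play_rows:
  motion:
    - [0,0,-5,0,0,0,0]
    - [0,3,-10,0,0,0,0]
    - [1,7,-14,0,0,0,0]
    - [6.0,37.5,-16.5,0,0,0,0]
    - [6.0,37.5,-16.5,0,0,0,0]
    - [6.0,37.5,-16.5,0,0,0,0]
    - [6.0,37.5,-16.5,0,0,0,0]
    - [6.0,37.5,-16.5,0,0,0,0]
    - [6.0,37.5,-16.5,0,0,0,0]
    - [6.0,37.5,-16.5,0,0,0,0]
    - [6.0,37.5,-16.5,0,0,0,0]
    - [6.0,37.5,-16.5,0,0,0,0]

```text
time: 8.9
tool_pos: [404.1, 291.9, 332.7]
ee_rot: [-3.14, -0.002, -3.139]
wrist_force: [-0.4, -1.5, -0.0]
grip_width: 42.7
```

```bash
python3 - <<'E'
from h import *
np.set_printoptions(precision=1,suppress=True)
o=status.get_obs();print(o['tool_pos'],o['ee_rot'],o['grip_width'])
w=optics.snapshot("wrist");cv2.imwrite("pics/w4.png",w["color"][:,:,::-1])
print(proj(w,(405,305,260)),proj(w,(405,305,150)))
for n in("stick","stick_clip"):
  for k in silhouettes(n,"wrist")[:2]:
    ys,xs=np.nonzero(k["mask"]);print(n,k["confidence"],k["xy"],[xs.min(),xs.max(),ys.min(),ys.max()])
E
```

```text
[404.1 291.9 332.7] [-3.1 -0.  -3.1] 42.68409637566183
[273.8 213.8] [268.4 174.1]
stick 0.79 [273.8, 194.5] [np.int64(266), np.int64(289), np.int64(150), np.int64(219)]
stick_clip 0.7 [272.9, 164.0] [np.int64(259), np.int64(286), np.int64(156), np.int64(182)]
stick_clip 0.64 [274.5, 190.0] [np.int64(265), np.int64(289), np.int64(150), np.int64(217)]
```

View pics/w4.png

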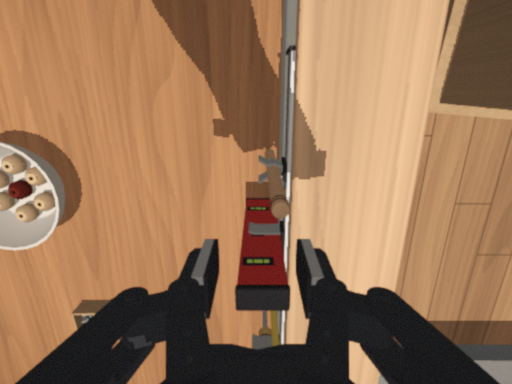

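```bash
python3 - <<'E'
from h import *
np.set_printoptions(precision=1,suppress=True)
w=optics.snapshot("wrist")
q=silhouettes("stick","wrist")[0]["mask"]
for r in range(150,222,5):
    x=np.nonzero(q[r])[0]
    if len(x):print(r,x.min(),x.max(),end="; ")
print(at_z(w,(280.5,210),260))
for X in((401,310.5),(402,308),(401,312)): print(X,[proj(w,(*X,z)) for z in(260,150,120,40)])
cv2.imwrite("pics/w4c.png",cv2.resize(w["color"][140:230,230:320],None,fx=6,fy=6,interpolation=cv2.INTER_CUBIC)[:,:,::-1])
E
```

```text
150 267 274; 155 266 275; 165 274 276; 170 268 280; 175 269 281; 180 269 283; 185 270 284; 190 271 286; 195 271 287; 200 272 289; 205 272 290; 210 273 291; 215 276 287; [403.  308.8 260. ]
(401, 310.5) [array([282.8, 207.5]), array([274.4, 169.6]), array([272.9, 163.3]), array([270.1, 150.5])]
(402, 308) [array([279.4, 208.7]), array([272.1, 170.5]), array([270.8, 164.1]), array([268.3, 151.2])]
(401, 312) [array([284.9, 207.5]), array([275.7, 169.6]), array([274.2, 163.3]), array([271.1, 150.5])]
```

View pics/w4c.png

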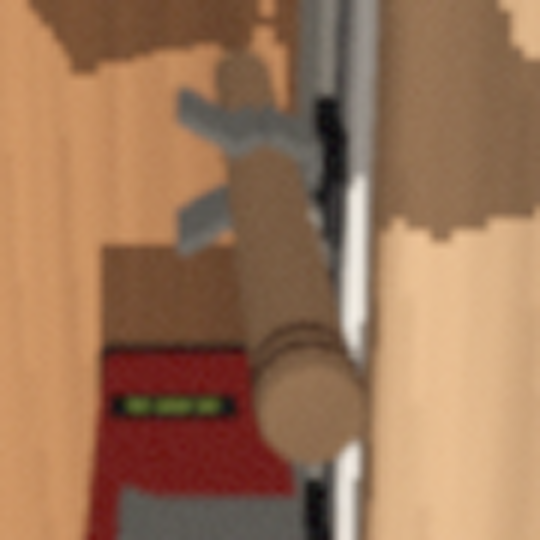

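Request:
play_rows:
  motion:
    - [0.2,1.8,0,0,0,0,0]
    - [0.2,1.8,4,0,0,0,0]
    - [0.2,1.8,8,0,0,0,0]
    - [0.2,1.8,10.5,0,0,0,0]
    - [0.2,1.8,12.1,0,0,0,0]
    - [0.2,1.8,12.1,0,0,0,0]
    - [0.2,1.8,12.1,0,0,0,0]
    - [0.2,1.8,12.1,0,0,0,0]

```text
time: 9.95
tool_pos: [403.1, 309.6, 214.5]
ee_rot: [3.141, 0.002, -3.142]
wrist_force: [-0.2, -0.3, 0.3]
grip_width: 42.8
```

```bash
python3 - <<'E'
from h import *
np.set_printoptions(precision=1,suppress=True)
o=status.get_obs();print(o['tool_pos'],o['ee_rot'],o['grip_width'],o['wrist_force'])
w=optics.snapshot("wrist");cv2.imwrite("pics/w5.png",w["color"][:,:,::-1])
print([proj(w,(402,310,z)) for z in(260,150,120,40)],proj(w,o['tool_pos']))
E
```

```text
[403.1 309.6 214.5] [ 3.1  0.  -3.1] 42.8133463849956 [-0.2 -0.3  0.3]
[array([256.1, 343.1]), array([256.3, 215.5]), array([256.4, 200.4]), array([256.4, 173.7])] [255.5 269.8]
```

View pics/w5.png

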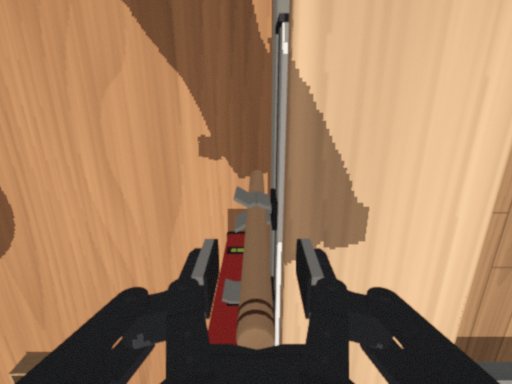

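Request:
play_rows:
  motion:
    - [0.15,0,0.2,0,0,0,0]
    - [0.15,0,0.2,0,0,0,0.4]
    - [0.15,0,0.2,0,0,0,0.9]
    - [0.15,0,0.2,0,0,0,0.9]
    - [0.15,0,0.2,0,0,0,0.9]
    - [0.15,0,0.2,0,0,0,0.9]
    - [0.15,0,0.2,0,0,0,0.9]
  grip_force: 70

```text
time: 10.7
tool_pos: [401.0, 309.5, 211.4]
ee_rot: [-3.141, 0.0, -3.141]
wrist_force: [-1.2, -3.4, 3.2]
grip_width: 12.3
```

Request:
play_rows:
  motion:
    - [0,-0.8,0,0,0,0,0.9]
    - [0,-1.6,0,0,0,0,0.9]
    - [0,-2.4,0,0,0,0,0.9]
    - [0,-3.4,0,0,0,0,0.9]
    - [0,-5,0,0,0,0,0.9]
    - [0,-7,0,0,0,0,0.9]
    - [0,-8,0,0,0,0,0.9]
    - [0,-8,0,0,0,0,0.9]
    - [0,-8,0,0,0,0,0.9]

```text
time: 11.6
tool_pos: [401.2, 229.6, 211.4]
ee_rot: [3.141, 0.0, 3.141]
wrist_force: [0.2, -0.3, -0.2]
grip_width: 12.3
```

```bash
python3 - <<'E'
from h import *
np.set_printoptions(precision=1,suppress=True)
o=status.get_obs();print(o['tool_pos'],o['ee_rot'],o['grip_width'],o['wrist_force'])
w=optics.snapshot("wrist");s=optics.snapshot("scene")
p=o['tool_pos']; print([proj(w,(p[0],p[1],z)) for z in(150,120,40)]);print([proj(s,(p[0],p[1],z)) for z in(260,40)])
for k in silhouettes("stick","scene")[:1]:
    ys,xs=np.nonzero(k["mask"]);print([xs.min(),xs.max(),ys.min(),ys.max()])
a=cv2.resize(w["color"][130:300,200:330],None,fx=3.5,fy=3.5); b=cv2.resize(s["color"][90:210,230:340],None,fx=3.5,fy=3.5)
h=min(len(a),len(b)); cv2.imwrite("pics/w6.png",np.hstack([a[:h],b[:h]])[:,:,::-1])
E
```

```text
[401.2 229.6 211.4] [3.1 0.  3.1] 12.253410716708913 [ 0.2 -0.3 -0.2]
[array([255.8, 218.8]), array([255.9, 203.2]), array([256.1, 175.7])]
[array([294.6,  88.4]), array([290.6, 155. ])]
[np.int64(289), np.int64(297), np.int64(95), np.int64(153)]
```

View pics/w6.png

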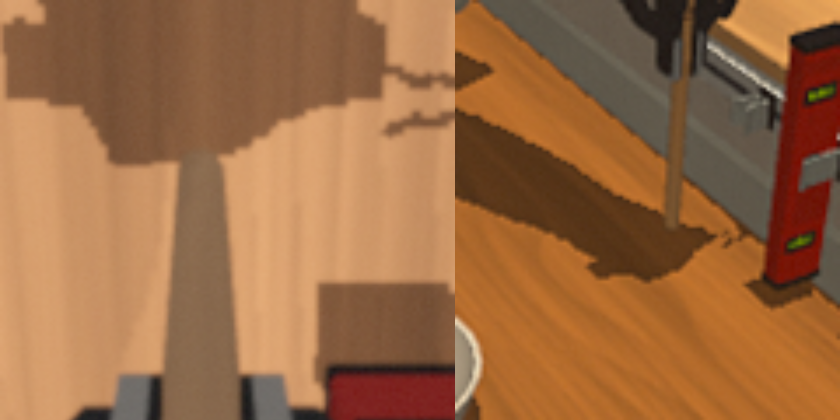

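Request:
play_rows:
  motion:
    - [0,0,-3,0,0,0,0.9]
    - [0,-1,-6,0,0,0,0.9]
    - [-1,-5,-6,0,0,0,0.9]
    - [-2,-9.5,-6,0,0,0,0.9]
    - [-3,-14,-6,0,0,0,0.9]
    - [-4,-18.5,-6,0,0,0,0.9]
    - [-5.2,-23,-6,0,0,0,0.9]
    - [-6,-26.5,-6,0,0,0,0.9]
    - [-6.5,-29.1,-6,0,0,0,0.9]
    - [-6.5,-29.1,-6,0,0,0,0.9]
    - [-6.5,-29.1,-6,0,0,0,0.9]

```text
time: 12.85
tool_pos: [466.3, -61.4, 271.0]
ee_rot: [3.141, -0.001, 3.141]
wrist_force: [-0.2, 1.0, -0.8]
grip_width: 12.3
```

```bash
python3 - <<'E'
from h import *
np.set_printoptions(precision=1,suppress=True)
o=status.get_obs();print(o['tool_pos'],o['ee_rot'],o['grip_width'],o['wrist_force'],o['time'])
w=optics.snapshot("wrist")
p=o['tool_pos'];print(proj(w,(p[0],p[1],p[2]-171.4)))
print("ring mid",proj(w,(466,-61,36)))
cv2.imwrite("pics/w7.png",w["color"][60:,80:430,::-1])
E
```

```text
[466.3 -61.4 271. ] [ 3.1 -0.   3.1] 12.264040829032218 [-0.2  1.  -0.8] 12.85
[256.1 175.9]
ring mid [256.5 161.9]
```

View pics/w7.png

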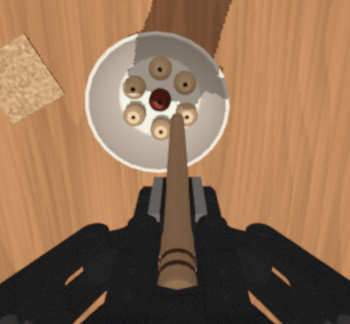

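Request:
play_rows:
  motion:
    - [0.28,0.2,3.5,0,0,0,0.9]
    - [0.28,0.2,5.0,0,0,0,0.9]
    - [0.28,0.2,6.0,0,0,0,0.9]
    - [0.28,0.2,7.0,0,0,0,0.9]
    - [0.28,0.2,7.8,0,0,0,0.9]
    - [0.28,0.2,8.4,0,0,0,0.9]
    - [0.28,0.2,8.7,0,0,0,0.9]
    - [0.28,0.2,8.7,0,0,0,0.9]

```text
time: 13.7
tool_pos: [463.3, -59.4, 184.1]
ee_rot: [3.142, -0.0, -3.141]
wrist_force: [0.8, -0.3, 0.8]
grip_width: 12.4
```

```bash
python3 - <<'E'
from h import *
np.set_printoptions(precision=1,suppress=True)
o=status.get_obs();p=o['tool_pos'];print(p,o['wrist_force'],o['grip_width'])
C=np.array([465.5,-83])
def rows(th0,th1,n,p):
    for t in np.linspace(th0,th1,n+1)[1:]:
        X=C+29*np.array([np.cos(np.radians(t)),np.sin(np.radians(t))])
        print([round(-(X[0]-p[0])/10,2),round((X[1]-p[1])/10,2)],end=" ")
    print()
rows(90,-90,12,p)
rows(-90,-270,12,C+29*np.array([0,-1]))
E
```

```text
[463.3 -59.4 184.1] [ 0.8 -0.3  0.8] 12.449980319300053
[np.float64(-0.97), np.float64(0.44)] [np.float64(-1.67), np.float64(0.15)] [np.float64(-2.27), np.float64(-0.31)] [np.float64(-2.73), np.float64(-0.91)] [np.float64(-3.02), np.float64(-1.61)] [np.float64(-3.12), np.float64(-2.36)] [np.float64(-3.02), np.float64(-3.11)] [np.float64(-2.73), np.float64(-3.81)] [np.float64(-2.27), np.float64(-4.41)] [np.float64(-1.67), np.float64(-4.88)] [np.float64(-0.97), np.float64(-5.17)] [np.float64(-0.22), np.float64(-5.26)] 
[np.float64(0.75), np.float64(0.1)] [np.float64(1.45), np.float64(0.39)] [np.float64(2.05), np.float64(0.85)] [np.float64(2.51), np.float64(1.45)] [np.float64(2.8), np.float64(2.15)] [np.float64(2.9), np.float64(2.9)] [np.float64(2.8), np.float64(3.65)] [np.float64(2.51), np.float64(4.35)] [np.float64(2.05), np.float64(4.95)] [np.float64(1.45), np.float64(5.41)] [np.float64(0.75), np.float64(5.7)] [np.float64(-0.0), np.float64(5.8)]
```

Request:
play_rows:
  motion:
    - [-0.97,0.35,0,0,0,0,0.9]
    - [-1.67,0.15,0,0,0,0,0.9]
    - [-2.27,-0.31,0,0,0,0,0.9]
    - [-2.73,-0.91,0,0,0,0,0.9]
    - [-3.02,-1.61,0,0,0,0,0.9]
    - [-3.12,-2.36,0,0,0,0,0.9]
    - [-3.02,-3.11,0,0,0,0,0.9]
    - [-2.73,-3.81,0,0,0,0,0.9]
    - [-2.27,-4.41,0,0,0,0,0.9]
    - [-1.67,-4.88,0,0,0,0,0.9]
    - [-0.97,-5.17,0,0,0,0,0.9]
    - [-0.22,-5.26,0,0,0,0,0.9]

```text
time: 14.9
tool_pos: [465.1, -111.6, 184.4]
ee_rot: [3.14, 0.001, -3.141]
wrist_force: [-1.2, 4.0, 1.4]
grip_width: 12.1
```

```bash
python3 - <<'E'
from h import *
np.set_printoptions(precision=1,suppress=True)
o=status.get_obs();p=o['tool_pos'];print(p,o['ee_rot'],o['wrist_force'],o['grip_width'])
w=optics.snapshot("wrist");t=optics.snapshot("top")
q=silhouettes("bowl","top")[0];ys,xs=np.nonzero(q["mask"]);print([xs.min(),xs.max(),ys.min(),ys.max()])
cv2.imwrite("pics/w8.png",w["color"][:,:,::-1])
E
```

```text
[ 465.1 -111.6  184.4] [ 3.1  0.  -3.1] [-1.2  4.   1.4] 12.052988552166541
[np.int64(242), np.int64(286), np.int64(196), np.int64(255)]
```

View pics/w8.png

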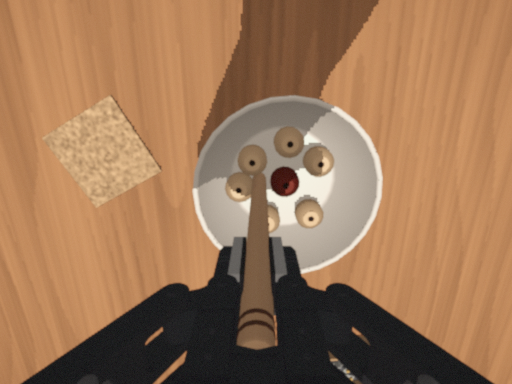

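Request:
play_rows:
  motion:
    - [0.75,0.1,0,0,0,0,0.9]
    - [1.45,0.39,0,0,0,0,0.9]
    - [2.05,0.85,0,0,0,0,0.9]
    - [2.51,1.45,0,0,0,0,0.9]
    - [2.8,2.15,0,0,0,0,0.9]
    - [2.9,2.9,0,0,0,0,0.9]
    - [2.8,3.65,0,0,0,0,0.9]
    - [2.51,4.35,0,0,0,0,0.9]
    - [2.05,4.95,0,0,0,0,0.9]
    - [1.45,5.41,0,0,0,0,0.9]
    - [0.75,5.7,0,0,0,0,0.9]
    - [0,5.8,0,0,0,0,0.9]

```text
time: 16.25
tool_pos: [465.6, -54.0, 184.2]
ee_rot: [-3.14, -0.001, -3.141]
wrist_force: [-0.1, -2.1, 0.7]
grip_width: 12.5
```

```bash
cat > chk.py <<'E'
from h import *
np.set_printoptions(precision=1,suppress=True)
o=status.get_obs();p=o['tool_pos'];print(o['time'],p,o['ee_rot'],o['wrist_force'],o['grip_width'])
w=optics.snapshot("wrist");s=optics.snapshot("scene")
for c,S in(("wrist",w),("scene",s)):
  for q in silhouettes("bowl",c)[:1]:
    ys,xs=np.nonzero(q["mask"]);e=[xs.min(),xs.max(),ys.min(),ys.max()]
    print(c,"bowl",round(q["confidence"],2),np.array(e),at_z(S,((e[0]+e[1])/2,(e[2]+e[3])/2),61))
  for n in("fresh_bead","bead1_center","stick"):
    for q in silhouettes(n,c)[:7]:
      ys,xs=np.nonzero(q["mask"]);m=(xs.mean(),ys.mean());print(c,n,round(q["confidence"],2),np.array(m),len(xs),at_z(S,m,24)[:2])
E
python3 chk.py
```

```text
16.25 [465.6 -54.  184.2] [-3.1 -0.  -3.1] [-0.1 -2.1  0.7] 12.484110452249944
wrist bowl 0.66 [131 321  94 272] [458.5 -81.2  61. ]
wrist fresh_bead 0.92 [231.3 180.4] 695 [467.2 -79.9]
wrist bead1_center 0.76 [214.  217.5] 626 [508.8 -99.6]
wrist stick 0.98 [257.4 276.1] 4385 [582.7 -52.9]
scene bowl 0.7 [174 237 175 224] [487.2 -90.9  61. ]
scene fresh_bead 0.58 [207.2 205. ] 102 [469.9 -82.5]
scene stick 0.84 [213.8 174.6] 304 [354.4 -11.7]
```

Request:
play_rows:
  motion:
    - [-0.75,-0.1,0,0,0,0,0.9]
    - [-1.45,-0.39,0,0,0,0,0.9]
    - [-2.05,-0.85,0,0,0,0,0.9]
    - [-2.51,-1.45,0,0,0,0,0.9]
    - [-2.8,-2.15,0,0,0,0,0.9]
    - [-2.9,-2.9,0,0,0,0,0.9]
    - [-2.8,-3.65,0,0,0,0,0.9]
    - [-2.51,-4.35,0,0,0,0,0.9]
    - [-2.05,-4.95,0,0,0,0,0.9]
    - [-1.45,-5.41,0,0,0,0,0.9]
    - [-0.75,-5.7,0,0,0,0,0.9]
    - [0,-5.8,0,0,0,0,0.9]

```text
time: 17.95
tool_pos: [465.8, -111.7, 184.7]
ee_rot: [3.14, 0.002, -3.141]
wrist_force: [1.4, 6.0, 1.6]
grip_width: 12.4
```

Request:
play_rows:
  motion:
    - [0.75,0.1,0,0,0,0,0.9]
    - [1.45,0.39,0,0,0,0,0.9]
    - [2.05,0.85,0,0,0,0,0.9]
    - [2.51,1.45,0,0,0,0,0.9]
    - [2.8,2.15,0,0,0,0,0.9]
    - [2.9,2.9,0,0,0,0,0.9]
    - [2.8,3.65,0,0,0,0,0.9]
    - [2.51,4.35,0,0,0,0,0.9]
    - [2.05,4.95,0,0,0,0,0.9]
    - [1.45,5.41,0,0,0,0,0.9]
    - [0.75,5.7,0,0,0,0,0.9]
    - [0,5.8,0,0,0,0,0.9]

```text
time: 19.15
tool_pos: [465.0, -54.3, 184.0]
ee_rot: [-3.139, -0.003, -3.141]
wrist_force: [-1.7, -6.4, 1.8]
grip_width: 12.5
```

```bash
python3 chk.py
```

```text
19.15 [465.  -54.3 184. ] [-3.1 -0.  -3.1] [-1.7 -6.4  1.8] 12.456797382807173
wrist bowl 0.98 [133 322  94 272] [457.6 -80.2  61. ]
wrist fresh_bead 0.89 [232.6 180.5] 733 [466.4 -78.9]
wrist bead1_center 0.64 [201.3 209.1] 668 [ 497.9 -112.9]
wrist bead1_center 0.62 [257.5 275.7] 4340 [580.8 -53.2]
wrist stick 0.57 [257.4 276.1] 4413 [581.4 -53.4]
scene bowl 0.78 [174 237 175 225] [489.  -91.7  61. ]
scene stick 0.64 [213.1 172.4] 328 [343.4  -9.3]
```

Request:
play_rows:
  motion:
    - [-0.75,-0.1,0,0,0,0,0.9]
    - [-1.45,-0.39,0,0,0,0,0.9]
    - [-2.05,-0.85,0,0,0,0,0.9]
    - [-2.51,-1.45,0,0,0,0,0.9]
    - [-2.8,-2.15,0,0,0,0,0.9]
    - [-2.9,-2.9,0,0,0,0,0.9]
    - [-2.8,-3.65,0,0,0,0,0.9]
    - [-2.51,-4.35,0,0,0,0,0.9]
    - [-2.05,-4.95,0,0,0,0,0.9]
    - [-1.45,-5.41,0,0,0,0,0.9]
    - [-0.75,-5.7,0,0,0,0,0.9]
    - [0,-5.8,0,0,0,0,0.9]

```text
time: 20.85
tool_pos: [465.4, -112.6, 184.5]
ee_rot: [-3.141, 0.001, -3.141]
wrist_force: [-0.2, 0.2, 0.3]
grip_width: 12.2
```

Request:
play_rows:
  motion:
    - [0.75,0.1,0,0,0,0,0.9]
    - [1.45,0.39,0,0,0,0,0.9]
    - [2.05,0.85,0,0,0,0,0.9]
    - [2.51,1.45,0,0,0,0,0.9]
    - [2.8,2.15,0,0,0,0,0.9]
    - [2.9,2.9,0,0,0,0,0.9]
    - [2.8,3.65,0,0,0,0,0.9]
    - [2.51,4.35,0,0,0,0,0.9]
    - [2.05,4.95,0,0,0,0,0.9]
    - [1.45,5.41,0,0,0,0,0.9]
    - [0.75,5.7,0,0,0,0,0.9]
    - [0,5.8,0,0,0,0,0.9]

```text
time: 22.05
tool_pos: [465.1, -54.0, 184.0]
ee_rot: [-3.14, -0.003, -3.141]
wrist_force: [-3.4, -6.7, 2.1]
grip_width: 12.6
```

Request:
play_rows:
  motion:
    - [-0.75,-0.1,0,0,0,0,0.9]
    - [-1.45,-0.39,0,0,0,0,0.9]
    - [-2.05,-0.85,0,0,0,0,0.9]
    - [-2.51,-1.45,0,0,0,0,0.9]
    - [-2.8,-2.15,0,0,0,0,0.9]
    - [-2.9,-2.9,0,0,0,0,0.9]
    - [-2.6,-2.9,0,0,0,0,0.9]
    - [-2.6,-2.9,0,0,0,0,0.9]

```text
time: 22.85
tool_pos: [491.0, -83.1, 184.2]
ee_rot: [3.141, -0.0, 3.142]
wrist_force: [-2.3, 0.5, 0.2]
grip_width: 12.1
```

```bash
python3 chk.py
```

```text
22.85 [491.  -83.1 184.2] [ 3.1 -0.   3.1] [-2.3  0.5  0.2] 12.137988717284689
wrist bowl 0.97 [160 355  58 246] [456.  -81.8  61. ]
wrist fresh_bead 0.63 [258.8 155.4] 720 [466.7 -80.4]
wrist bead1_center 0.58 [217.1 171.9] 666 [ 483.7 -122.6]
wrist bead1_center 0.38 [264.1 109.9] 807 [423.1 -75.4]
wrist stick 0.64 [257.4 275.8] 4467 [607.7 -81.7]
scene bowl 0.84 [173 237 175 224] [486.5 -92.1  61. ]
scene fresh_bead 0.36 [204.9 206.1] 36 [470.7 -89.5]
scene bead1_center 0.46 [195.3 211.8] 50 [ 479.1 -120.7]
scene stick 0.61 [206.8 177.9] 323 [358.8 -36.4]
```

Request:
play_rows:
  motion:
    - [0,0,-1,0,0,0,0.9]
    - [0,0,-2,0,0,0,0.9]
    - [0,0,-4,0,0,0,0.9]
    - [0,0,-7,0,0,0,0.9]
    - [0,0,-9,0,0,0,0.9]
    - [3,6,-9,0,0,0,0.9]
    - [5,10,-9,0,0,0,0.9]
    - [5,13,-9,0,0,0,0.9]
    - [5,13,-9,0,0,0,0.9]

```text
time: 24.25
tool_pos: [440.6, 50.5, 276.1]
ee_rot: [3.141, 0.003, -3.137]
wrist_force: [0.3, -0.1, -0.2]
grip_width: 12.2
```

```bash
cat > beads.py <<'E'
from h import *
np.set_printoptions(precision=1,suppress=True)
o=status.get_obs();print(o['time'],o['tool_pos'],o['wrist_force'],o['grip_width'])
def blobs(img):
    hsv=cv2.cvtColor(img,cv2.COLOR_RGB2HSV)
    m=cv2.inRange(hsv,(8,60,70),(25,255,255))
    return hsv,m
for n,S in(("scene",optics.snapshot("scene")),("wrist",optics.snapshot("wrist")),("top",optics.snapshot("top"))):
    cv2.imwrite(f"pics/{n}_l.png",S["color"][:,:,::-1])
    # bowl interior polygon (floor + lower wall)
    th=np.linspace(0,6.28,60)
    P=np.array([proj(S,(466+64*np.cos(a),-83+64*np.sin(a),20)) for a in th]).astype(np.int32)
    reg=np.zeros((384,512),np.uint8);cv2.fillPoly(reg,[P],255)
    def f(img):
        lab=cv2.cvtColor(img,cv2.COLOR_RGB2LAB).astype(int);b=lab[...,2]-128
        m=((b>14)&(reg>0)).astype(np.uint8)
        d=cv2.distanceTransform(m,cv2.DIST_L2,5);return m,d
    m,d=f(S["color"])
    rad=d.max();pk=(d==cv2.dilate(d,np.ones((9,9))))&(d>0.55*rad)
    k,l,st,c=cv2.connectedComponentsWithStats(pk.astype(np.uint8))
    print(n,m.sum(),"peaks");
    for x in c[1:]: print(np.append(x,S["color"][int(x[1]),int(x[0])]),at_z(S,x,25)[:2])
    if n=="top":
        i=cv2.imread("pics/top0.png")[:,:,::-1];m,d=f(np.ascontiguousarray(i));pk=(d==cv2.dilate(d,np.ones((9,9))))&(d>0.55*d.max())
        for x in cv2.connectedComponentsWithStats(pk.astype(np.uint8))[3][1:]: print("  start",x,at_z(S,x,25)[:2])
E
python3 beads.py
```

```text
24.25 [440.6  50.5 276.1] [ 0.3 -0.1 -0.2] 12.203548710168262
scene 965 peaks
[203. 195. 190. 141.  84.] [426.6 -76.7]
[215. 195. 185. 136.  80.] [443.2 -47.4]
[217. 196. 191. 144.  86.] [449.8 -44.3]
[192. 201. 224. 167.  99.] [ 435.1 -112.9]
[207. 205.  94.  41.  26.] [470.5 -83.3]
[223.5 204.5 205.  154.   94. ] [490.7 -43.4]
[217. 207. 237. 224. 188.] [491.2 -62.9]
[198.5 212.  184.  137.   79. ] [ 484.9 -113.9]
[211. 212. 123.  89.  49.] [501.3 -84.9]
wrist 2712 peaks
[164. 141. 191. 158. 119.] [418.6 -70.5]
[165. 143. 190. 158. 120.] [421.2 -69.4]
[136.  155.5 186.  154.  118. ] [ 437.8 -109.2]
[191. 159. 193. 161. 122.] [442.1 -37.3]
[165. 177.  95.  34.  29.] [467.  -74.1]
[134. 187. 187. 154. 116.] [ 481.4 -117.7]
[190. 188. 192. 161. 123.] [482.5 -41.5]
[161.5 204.5 186.  154.  117. ] [506.9 -82.9]
top 441 peaks
[273. 210. 144. 122.  93.] [511.6 -89.1]
[256. 219. 136. 118.  89.] [487.3 -41.6]
[286. 220. 123. 105.  80.] [ 483.4 -124.7]
[256.5 234.  152.  131.   99. ] [445.8 -42.4]
[283. 237. 136. 116.  88.] [ 436.6 -115.6]
[269. 243. 112.  95.  73.] [420.6 -76.6]
  start [271. 212.] [506.1 -83.5]
  start [258.5 220. ] [484.4 -48.5]
  start [284. 220.] [ 483.5 -119.2]
  start [283. 233.] [ 447.6 -115.7]
  start [260. 235.] [442.9 -52. ]
  start [271. 242.] [423.3 -82.1]
```

Request:
play_rows:
  motion:
    - [1.5,4.5,0,0,0,0,0.9]
    - [2.5,9,0,0,0,0,0.9]
    - [3.5,13.5,0,0,0,0,0.9]
    - [3.9,17,0,0,0,0,0.9]
    - [3.9,17.9,3,0,0,0,0.9]
    - [3.9,17.9,6,0,0,0,0.9]
    - [3.9,17.9,6.4,0,0,0,0.9]
    - [3.9,17.9,6.4,0,0,0,0.9]
    - [3.9,17.9,6.4,0,0,0,0.9]

```text
time: 25.3
tool_pos: [403.5, 225.5, 211.6]
ee_rot: [3.141, 0.002, 3.141]
wrist_force: [0.5, 0.7, 0.1]
grip_width: 12.5
```

```bash
cat > st.py <<'E'
from h import *
np.set_printoptions(precision=2,suppress=True)
o=status.get_obs();p=o['tool_pos'];print(o['time'],p,o['ee_rot'],o['wrist_force'],o['grip_width'])
w=optics.snapshot("wrist");s=optics.snapshot("scene");cv2.imwrite("pics/w9.png",w["color"][:,:,::-1])
for c,S in(("wrist",w),("scene",s)):
    q=silhouettes("stick",c)[0]["mask"];ys,xs=np.nonzero(q);print(c,[xs.min(),xs.max(),ys.min(),ys.max()])
    for r in np.linspace(ys.min(),ys.max(),12).astype(int):
        x=xs[ys==r]
        if len(x):print((r,(x.min()+x.max())/2,x.max()-x.min()+1),end=" ")
    print([proj(S,(p[0],p[1],z)) for z in(260,150,100,40)])
E
python3 st.py
```

```text
25.3 [403.49 225.52 211.65] [3.14 0.   3.14] [0.45 0.75 0.1 ] 12.460211994610932
wrist [np.int64(238), np.int64(277), np.int64(174), np.int64(348)]
(np.int64(174), np.float64(257.5), np.int64(4)) (np.int64(189), np.float64(257.0), np.int64(15)) (np.int64(205), np.float64(257.0), np.int64(19)) (np.int64(221), np.float64(257.5), np.int64(20)) (np.int64(237), np.float64(257.5), np.int64(22)) (np.int64(253), np.float64(257.0), np.int64(21)) (np.int64(268), np.float64(257.0), np.int64(25)) (np.int64(284), np.float64(257.0), np.int64(27)) (np.int64(300), np.float64(257.5), np.int64(32)) (np.int64(316), np.float64(257.5), np.int64(34)) (np.int64(332), np.float64(257.5), np.int64(38)) (np.int64(348), np.float64(256.5), np.int64(12)) [array([254.96, 352.44]), array([255.84, 218.55]), array([255.99, 194.51]), array([256.12, 175.44])]
scene [np.int64(289), np.int64(297), np.int64(93), np.int64(155)]
(np.int64(93), np.float64(295.5), np.int64(2)) (np.int64(98), np.float64(295.0), np.int64(5)) (np.int64(104), np.float64(294.5), np.int64(2)) (np.int64(115), np.float64(293.0), np.int64(5)) (np.int64(121), np.float64(292.0), np.int64(5)) (np.int64(126), np.float64(292.0), np.int64(5)) (np.int64(132), np.float64(292.0), np.int64(5)) (np.int64(138), np.float64(291.0), np.int64(5)) (np.int64(143), np.float64(291.0), np.int64(5)) (np.int64(149), np.float64(291.0), np.int64(5)) (np.int64(155), np.float64(290.5), np.int64(4)) [array([293.82,  89.07]), array([291.72, 124.6 ]), array([290.85, 139.26]), array([289.88, 155.77])]
```

Request:
play_rows:
  motion:
    - [0.24,2,0,0,0,0,0.9]
    - [0.24,4,0,0,0,0,0.9]
    - [0.24,5,0,0,0,0,0.9]
    - [0.24,5,0,0,0,0,0.9]
    - [0.24,5,0,0,0,0,0.9]

```text
time: 26.0
tool_pos: [399.9, 275.8, 210.4]
ee_rot: [-3.141, -0.0, -3.14]
wrist_force: [0.2, -0.1, -0.6]
grip_width: 12.3
```

Request:
play_rows:
  motion:
    - [-0.12,0.8,-0.1,0,0,0,0.9]
    - [-0.12,1.4,-0.1,0,0,0,0.9]
    - [-0.12,2.0,-0.1,0,0,0,0.9]
    - [-0.12,2.5,-0.1,0,0,0,0.9]
    - [-0.12,3.0,-0.1,0,0,0,0.9]
    - [-0.12,3.4,-0.1,0,0,0,0.9]
    - [-0.12,3.4,-0.1,0,0,0,0.9]
    - [-0.12,3.4,-0.1,0,0,0,0.9]

```text
time: 26.8
tool_pos: [401.0, 309.9, 211.1]
ee_rot: [-3.141, -0.0, -3.141]
wrist_force: [0.2, -3.4, 0.0]
grip_width: 12.3
```

```bash
python3 st.py
```

```text
26.8 [400.99 309.88 211.11] [-3.14 -0.   -3.14] [ 0.21 -3.45  0.04] 12.289441415426865
wrist [np.int64(239), np.int64(277), np.int64(174), np.int64(349)]
(np.int64(174), np.float64(256.5), np.int64(6)) (np.int64(189), np.float64(256.0), np.int64(15)) (np.int64(221), np.float64(256.0), np.int64(19)) (np.int64(237), np.float64(257.5), np.int64(22)) (np.int64(253), np.float64(257.5), np.int64(22)) (np.int64(269), np.float64(257.5), np.int64(24)) (np.int64(285), np.float64(257.5), np.int64(28)) (np.int64(301), np.float64(257.5), np.int64(32)) (np.int64(317), np.float64(258.0), np.int64(35)) (np.int64(333), np.float64(257.5), np.int64(38)) (np.int64(349), np.float64(257.0), np.int64(5)) [array([254.7 , 353.53]), array([255.93, 219.01]), array([256.15, 194.94]), array([256.32, 175.87])]
scene [np.int64(310), np.int64(320), np.int64(88), np.int64(148)]
(np.int64(88), np.float64(320.0), np.int64(1)) (np.int64(93), np.float64(319.5), np.int64(2)) (np.int64(98), np.float64(318.5), np.int64(2)) (np.int64(109), np.float64(316.0), np.int64(5)) (np.int64(115), np.float64(315.5), np.int64(4)) (np.int64(131), np.float64(313.5), np.int64(4)) (np.int64(137), np.float64(313.0), np.int64(5)) (np.int64(142), np.float64(312.5), np.int64(4)) (np.int64(148), np.float64(312.0), np.int64(3)) [array([318.57,  82.1 ]), array([314.96, 117.06]), array([313.46, 131.53]), array([311.78, 147.85])]
```

Request:
play_rows:
  motion:
    - [0,0.1,0,0,0,0,0.9]
    - [0,0.1,0,0,0,0,0.9]
    - [0,0.05,0,0,0,0,0.5]
    - [0,0.05,0,0,0,0,0.2]
    - [0,0.05,0,0,0,0,0]
    - [0,0.05,0,0,0,0,0]
    - [0,0.05,0,0,0,0,0]
    - [0,0.05,-2,0,0,0,0]
    - [0,0.05,-6,0,0,0,0]
    - [0,0.05,-10,0,0,0,0]
    - [0,0,-12,0,0,0,0]
    - [0,0,-12,0,0,0,0]

```text
time: 28.2
tool_pos: [401.8, 310.5, 334.3]
ee_rot: [3.139, 0.005, -3.141]
wrist_force: [0.4, 0.1, -0.3]
grip_width: 42.8
```

```bash
python3 st.py; python3 - <<'E'
from h import *
np.set_printoptions(precision=1,suppress=True)
o=status.get_obs();w=optics.snapshot("wrist");print([proj(w,(402,310,z)) for z in(260,150,40)])
s=optics.snapshot("scene");t=optics.snapshot("top")
s0=cv2.imread("pics/scene0.png")[:,:,::-1]
d=np.abs(s["color"].astype(int)-s0).sum(2)
print("diff in clip region",(d[80:210,303:395]>60).sum(),"hook box",(d[235:290,255:315]>60).sum())
for n in["bowl","level","pencil","tack_lifter","hook_box"]:
    ys,xs=np.nonzero(silhouettes(n,"scene")[0]["mask"]);print(n,xs.min(),xs.max(),ys.min(),ys.max())
E
python3 beads.py
```

```text
28.2 [401.83 310.5  334.25] [ 3.14  0.   -3.14] [ 0.36  0.08 -0.26] 42.81356481881416
wrist [np.int64(247), np.int64(265), np.int64(148), np.int64(219)]
(np.int64(148), np.float64(256.0), np.int64(5)) (np.int64(154), np.float64(255.5), np.int64(12)) (np.int64(167), np.float64(255.0), np.int64(9)) (np.int64(173), np.float64(255.5), np.int64(14)) (np.int64(180), np.float64(255.5), np.int64(14)) (np.int64(186), np.float64(256.0), np.int64(15)) (np.int64(193), np.float64(255.5), np.int64(16)) (np.int64(199), np.float64(256.0), np.int64(17)) (np.int64(206), np.float64(255.5), np.int64(18)) (np.int64(212), np.float64(255.5), np.int64(18)) (np.int64(219), np.float64(254.5), np.int64(4)) [array([255.65, 211.19]), array([255.77, 171.8 ]), array([255.8 , 161.29]), array([255.83, 151.78])]
scene [np.int64(311), np.int64(321), np.int64(82), np.int64(147)]
(np.int64(82), np.float64(318.5), np.int64(2)) (np.int64(87), np.float64(318.0), np.int64(5)) (np.int64(93), np.float64(318.0), np.int64(5)) (np.int64(99), np.float64(317.0), np.int64(5)) (np.int64(105), np.float64(316.0), np.int64(5)) (np.int6
[... 1060 characters left out ...]
.  33.  25.] [462.3 -81.3]
[ 36. 203. 180. 148. 111.] [484.1 -41.3]
[ 14. 217. 172. 140. 104.] [508.5 -83. ]
top 462 peaks
[273.  210.5 151.  130.   98. ] [510.2 -89.1]
[256. 219. 145. 125.  94.] [487.3 -41.6]
[286. 220. 130. 111.  84.] [ 483.4 -124.7]
[256.5 234.  161.  139.  104. ] [445.8 -42.4]
[283. 237. 144. 123.  93.] [ 436.6 -115.6]
[269. 243. 118. 100.  77.] [420.6 -76.6]
  start [271. 212.] [506.1 -83.5]
  start [258.5 220. ] [484.4 -48.5]
  start [284. 220.] [ 483.5 -119.2]
  start [283. 233.] [ 447.6 -115.7]
  start [260. 235.] [442.9 -52. ]
  start [271. 242.] [423.3 -82.1]Traceback (most recent call last):
  File "<stdin>", line 9, in <module>
IndexError: list index out of range
```

```bash
python3 - <<'E'
from h import *
np.set_printoptions(precision=2,suppress=True)
s=optics.snapshot("scene")["color"];t=optics.snapshot("top")["color"]
g=lambda a:np.float32(cv2.cvtColor(np.ascontiguousarray(a),cv2.COLOR_RGB2GRAY))
def sub(a0,a,y0,y1,x0,x1):
    u=8;T=cv2.resize(g(a0)[y0:y1,x0:x1],None,fx=u,fy=u,interpolation=cv2.INTER_CUBIC);I=cv2.resize(g(a)[y0-4:y1+4,x0-4:x1+4],None,fx=u,fy=u,interpolation=cv2.INTER_CUBIC)
    r=cv2.matchTemplate(I,T,cv2.TM_CCOEFF_NORMED);_,m,_,l=cv2.minMaxLoc(r);return round(m,3),(l[0]/u-4,l[1]/u-4)
L=lambda n:cv2.imread(f"pics/{n}0.png")[:,:,::-1]
print("stick top",sub(L("scene"),s,80,100,313,326),"stick foot",sub(L("scene"),s,132,152,306,318))
for n,b in dict(level=(96,175,317,345),pencil=(118,176,346,364),lifter=(143,206,364,390),box=(238,286,258,312),bowl=(172,228,168,242)).items(): print(n,sub(L("scene"),s,*b))
print("bowl top",sub(L("top"),t,192,262,238,308))
E
```

```text
stick top (0.893, (0.125, -1.0)) stick foot (0.579, (0.0, 0.375))
level (0.931, (0.0, 0.0))
pencil (0.999, (0.0, 0.0))
lifter (0.999, (0.0, 0.0))
box (0.999, (0.0, 0.0))
bowl (0.704, (1.0, -0.125))
bowl top (0.654, (-1.0, -0.125))
```

```bash
python3 -c "
from plant import job,status
print(job.hand_in(),status.get_obs()['time'])"
```

```text
the job is handed in; nothing more can be done
the job is handed in; nothing more can be done
```

The job is handed in, at about 29 s of the 72 s allowed. No verdict is reported, so success rests on my own checks.

**What was done:** I placed the dark cedar bead in the middle of the bowl, releasing it about 20 mm above the floor. I then pulled the stick from its clip and stirred 3¼ turns about 29 mm from the centre, with the foot about 5 mm above the floor. Finally I pushed the stick back into its clip at the height it had, let go and lifted clear.

**Last checks:**
- **Stick:** it stands upright in the clip. The final camera match puts it within about 1 pixel (roughly 3 mm) of its start. The match at the foot was weak (0.58).
- **Beads:** all six pale beads and the dark one are in the bowl.
- **Bowl:** it moved about 1 pixel, roughly 3 mm. These matches were also weak (0.65–0.70), because the beads inside had changed.
- **Bystanders:** the level, pencil, tack lifter and hook box show no shift. One script that re-checked them stopped on an empty network result, so I repeated the check by image matching.

**Bead movement is inferred:** the final bead pattern looks much like the starting one. I judge that the beads were driven about 60° round, roughly 40 mm each, because sightings during the stirring showed steady movement of about 22° per turn. I could not tell individual beads apart to prove it.

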